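# Sort three optics back into their own trays on a clean-room bench

## Robot

A 6-joint arm with a two-finger parallel gripper is mounted at the origin on the work surface. World frame = base frame: x ahead of the robot, y to its left, z up, the work surface at z = 0. Lengths are in mm, angles in degrees, forces in N, time in s.
With the tool pointing down it reaches from about 275 to 875 mm from the base axis. Payload 12.5 kg.
Tool frame: the origin (TCP) lies on the mounting face of the last link; the fingertips stand r.tip_extent ahead of it and the grasp point (between the pads) lies 155 mm ahead of it (r.tip_extent is the distance from the TCP to the fingertips, in mm); z points along the fingers, y is the line along which they close (so a half turn about z gives the same grasp; the last joint's range is limited). The gripper opens to 85 mm and grips with 20 to 120 N. Pads are 22 mm wide; open, the fingers measure 114 mm over their backs; the gripper's body (76 mm by 85 mm) begins 54 mm behind the grasp point. The pads swing forward as they close: fully open they stand 13 mm farther back than shut.
Start: joints at [-68.388, 20.094, 94.641, -0, 65.266, -4.847], TCP at [245.074, -492.366, 404.69] pointing down, gripper open.
Joint ranges: [-157.81, 157.81], [-45, 120.19], [0.68, 151.7], [-89.99, 269.99], [4.06, 180], [-164.3, 164.3]. Speed limits (degrees/s): [127.2, 127.2, 159.86, 180, 180, 180].

## Interface

Orientations are given as a 3x3 rotation matrix whose columns are the frame's x, y, z axes.
In Python, from workcell import r, viewer, finder gives the robot as it stands.
- The arm moves only by the tool jog_arm, never from a script. Its argument "series" is a list of rows, each an object with "hand": the opening, from -1 (shut) to 1 (fully open); "linear": the shift along the tool's x, y, z each as a share of 0.04 m, from -1 to 1, a list of three; "roll": the turn about the tool's z as a share of 8 degrees, from -1 to 1. A call has 1 to 20 rows; each row shifts and turns the commanded pose from where the row before left it, along the tool's axes as they then stand; what a row does not reach is not made up. A row lasts 1/10 s, in which the tool goes at most 50 mm and 8.59 degrees, less where a joint would pass 70% of its speed; a pose out of reach is approached as far as the arm can. A call with a number of a shift or a turn outside -1 to 1 is refused whole. A call with a gripper value outside its range is refused whole. The fingers move at their own pace and stop on an object; "newtons" is the grip in N (left out, the last holds). Time passes only in rows, so rows that do not move let the fingers close. It gives the time, the measured TCP pose, the force, the opening and the grip force at its end, in the units of the state.
- r.state(): the state, without advancing time (a new reading comes with each control period).
- viewer.get_image(name): name is "side" or "top" or "wrist"; returns the picture (400x640x3 uint8, red, green, blue); there is no depth.
- viewer.get_calibration(name): a dict with "fov_y" (degrees; the focal length in pixels is half the picture's height over the tangent of half this angle, whatever the lens; pixels are square), "cx", "cy" (the principal point, pixels), "R" (3x3) and "t" (3): a world point X has camera coordinates R X + t. Camera axes: x right, y down, z forward; pixel columns grow to the right and rows downward; lengths in mm; the calibration is good to about 2 mm. A picture is of the moment at which its call begins: read the wrist's pose just before it. get_calibration takes no time and is no camera call; for the wrist camera it gives the pose at the moment of the call.
- r.close_job(): hands the job in; it is judged then, once.
Trained networks look in the newest picture that a camera, given by its name, has taken for a name from the list of things; names that differ only in an ending like _2 or _b are one class to them, and where a whole thing is asked for, a point or a joint stands for the part that bears it (a point fixed in the world has none). Each returns a list of dicts, best first, with "score" (0 to 1); they miss things now and then, are a little off and sometimes report something else, mostly with a low value. They report only what shows in the picture. A call takes as long as a camera call.
- finder.spot_in(thing, camera): "extent" ([left, top, width, height] in pixels, round what is visible of it).
- finder.trace(thing, camera): "pixels" (400x640 bool, what is visible of it) and "extent" ([left, top, width, height] in pixels, round what is visible of it).
The state is a dict: "t": time; "joint_positions": joint angles; "qd": joint speeds; "tau": joint torques, N m; "eef_pos": TCP position; "ee_rot": TCP orientation; "wrist_force": force on the tool from outside, world axes, zero at the start; "wrist_torque": the same for the moment, N m; "gripper_width": finger opening in mm; "gripper_force": force on a finger pad.
Only numpy, scipy, OpenCV 4.12 (cv2) and the standard library are available. Lean on these libraries where they do the work, as an engineer would, in place of code of your own. Each camera call takes 0.05 s, during which the arm holds its last target. There are 200 camera calls.

## Task

The three optical parts have been put back in one another's white trays: swap them round so that the black microscope objective stands in the round dish, the metal cube in the square tray and the finned laser module lies lengthwise in the oblong tray, each upright and in the middle of its tray. Each tray takes one part at a time, so park one of them on the empty flat grey pad on the way; lower every part in gently instead of dropping it, and leave the amber jar, the lidded glass dish and the small steel cup where they stand.

Things in the scene. Friction and masses are not known exactly. Their poses are not given: they have to be found in the camera images.
- objective: Microscope objective: black round body standing on its end, 48 mm high: diameter 32 mm over the lower 30 mm, then diameter 25 mm up to 42 mm, tapering to a 16 mm lens at the top. About 120 g. Origin at the centre of its underside, z up along its axis. It starts somewhere in the oblong tray and belongs in the round dish.
- cube: Beam-splitter cube: plain bare-metal block 36 x 36 mm, 38 mm high, with a round window in its top. About 120 g. Origin at the centre of its underside, z up, x and y square to its sides. It starts in the round dish and belongs in the square tray.
- module: Laser module: oblong dark metal block 56 mm long (its x) by 34 mm wide (its y) by 32 mm high, the top 10 mm of it a row of aluminium cooling fins running across it (flat sides, can be gripped across the width over its full height). About 150 g. Origin at the centre of its underside, z up. It starts in the square tray and belongs in the oblong tray.
- dish: Round white tray, home of the objective: 84 mm across outside, 76 mm inside, inner floor 5 mm above the bench, rim 10 mm above the bench. Fixed. Origin at its centre on the bench, z up.
- square_tray: Square white tray, home of the cube: 80 x 80 mm outside, 72 x 72 mm inside, inner floor 5 mm above the bench, rim 10 mm above the bench. Fixed. Origin at its centre on the bench, x and y square to its sides.
- long_tray: Oblong white tray, home of the laser module: 100 mm (its x) by 62 mm (its y) outside, 92 x 54 mm inside, inner floor 5 mm above the bench, rim 10 mm above the bench. Fixed. Origin at its centre on the bench.
- pad: Parking pad: flat grey square 84 x 84 mm, 5 mm thick, no rim, empty at the start. Fixed. Origin at its centre on the bench, so its top is 5 mm above the origin.
- jar: Bystander: amber glass jar with a metal cap, diameter 52 mm, 60 mm high, standing among the trays. Loose, to be left alone. Origin at the centre of its underside.
- petri: Bystander: low round clear glass dish with a lid, diameter 60 mm, 17 mm high. Loose, to be left alone. Origin at the centre of its underside.
- cup: Bystander: small steel cup with brass screws, diameter 34 mm, 28 mm high. Loose, to be left alone. Origin at the centre of its underside.

How it is judged (in metres and radians):
On the way:
1. one of the three parts has been set down upright on the flat grey pad (within 30 mm of its middle) and let go (((horizontal distance between objective and pad below 0.03 m and z of objective in the frame of pad between 0.002 and 0.009 m and angle between objective's own z axis and vertical below 0.12 rad and contact force between objective and the fingers below 0.1 N) or (horizontal distance between cube and pad below 0.03 m and z of cube in the frame of pad between 0.002 and 0.009 m and angle between cube's own z axis and vertical below 0.12 rad and contact force between cube and the fingers below 0.1 N) or (horizontal distance between module and pad below 0.03 m and z of module in the frame of pad between 0.002 and 0.009 m and angle between module's own z axis and vertical below 0.12 rad and contact force between module and the fingers below 0.1 N))), for 0.2 s.
At the end, for the whole second after the job is handed in: Objective in the round dish, cube in the square tray, module in the oblong tray: each on the tray's floor, upright within 0.12 rad, centred within 13 mm, the module's length within 0.35 rad of the tray's, all at rest (horizontal distance between objective and dish below 0.013 m and z of objective in the frame of dish between 0.002 and 0.009 m and angle between each of objective, cube, module's own z axis and vertical below 0.12 rad and linear speed of each of objective, cube, module below 0.01 m/s and angular speed of each of objective, cube, module below 0.1 rad/s and horizontal distance between cube and square_tray below 0.013 m and z of cube in the frame of square_tray between 0.002 and 0.009 m and horizontal distance between module and long_tray below 0.013 m and z of module in the frame of long_tray between 0.002 and 0.009 m and angle between the x axis of module and the x axis of long_tray, either way round below 0.35 rad); the robot touches nothing.
It fails at once if the jar, the glass dish or the steel cup is moved by more than 20 mm or tipped (distance of any of jar, petri, cup from where it was at the start of the episode above 0.02 m or angle between any of jar, petri, cup's own z axis and vertical above 0.35 rad).
It fails at once if a part is dropped: out of the fingers, it moves faster than 0.6 m/s (a fall of about 18 mm) ((linear speed of objective above 0.6 m/s and contact force between objective and the fingers below 0.05 N) or (linear speed of cube above 0.6 m/s and contact force between cube and the fingers below 0.05 N) or (linear speed of module above 0.6 m/s and contact force between module and the fingers below 0.05 N)).
It also fails if it takes over 93 s, if anything falls off the work surface, if the arm or the gripper's body presses on something with over 40 N, if the wrist force passes 120 N, or if a joint passes its speed limit or range.

## Working session

There is one attempt and no reset: what is moved stays moved. The work goes in short steps, Python scripts to look and compute and a tool call to move; the robot and the scene stay as the last step left them, time stands still between calls to the robot, and variables do not carry over. Pictures are saved under pics/ and viewed, at most 14 in all, crops included, and the job is handed in when it is done.

Besides the shell and the picture viewer there is one more tool, called after "Request:" as name([rows], argument=value, ...), one row to a line, values as JSON. jog_arm: Moves the arm, as the interface text tells. Its arguments: {"type":"object","properties":{"series":{"type":"array"},"newtons":{"type":"number"}},"required":["series"]}

```bash
ls; mkdir -p pics; cat > h.py <<'E'
import numpy as np, cv2
from workcell import r, viewer, finder
def K(name):
    c=viewer.get_calibration(name); f=200/np.tan(np.radians(c["fov_y"])/2)
    return f,c["cx"],c["cy"],np.array(c["R"]),np.array(c["t"])
def ray(name,u,v,cal=None):
    f,cx,cy,R,t=cal or K(name)
    d=R.T@np.array([(u-cx)/f,(v-cy)/f,1]); return -R.T@t,d/np.linalg.norm(d)
def onz(name,u,v,z,cal=None):
    o,d=ray(name,u,v,cal); return o+d*(z-o[2])/d[2]
def save(name,fn):
    im=viewer.get_image(name); cv2.imwrite('pics/'+fn,im[:,:,::-1]); return im
E
python3 - <<'E'
from h import *
for n in ['top','side']:
    save(n,n+'0.png'); f,cx,cy,R,t=K(n); print(n,f,cx,cy,(-R.T@t).round(),R.round(3).tolist())
    for th in ['objective','cube','module','dish','square_tray','long_tray','pad','jar','petri','cup']:
        L=finder.spot_in(th,n); print(th,[(np.round(a['extent']).tolist(),round(a['score'],2)) for a in L[:2]])
s=r.state(); print(s['t'],s['eef_pos'],np.round(s['ee_rot'],3).tolist(),r.tip_extent,s['gripper_width'])
f,cx,cy,R,t=K('wrist');print(f,(-R.T@t).round(),R.round(3).tolist())
E
```

```text
pics
top 394.9777787699506 316.81463153909465 199.83860034534635 [438. -34. 737.] [[0.065, -0.998, 0.005], [-0.973, -0.065, -0.219], [0.219, 0.01, -0.976]]
objective [([357.0, 168.0, 21.0, 17.0], 0.54)]
cube [([219.0, 155.0, 26.0, 26.0], 0.65)]
module [([431.0, 244.0, 31.0, 37.0], 0.9)]
dish [([217.0, 147.0, 43.0, 48.0], 0.73)]
square_tray [([417.0, 235.0, 56.0, 56.0], 0.67)]
long_tray [([342.0, 146.0, 43.0, 55.0], 0.84), ([221.0, 157.0, 24.0, 24.0], 0.74)]
pad [([271.0, 236.0, 48.0, 46.0], 0.93)]
jar [([139.0, 230.0, 41.0, 27.0], 0.75)]
petri [([443.0, 179.0, 32.0, 31.0], 0.6)]
cup [([296.0, 137.0, 19.0, 19.0], 0.84)]
side 379.05466235832404 316.2361498784884 198.29895059098072 [253. 457. 505.] [[-0.824, -0.566, 0.001], [-0.358, 0.52, -0.776], [0.438, -0.64, -0.631]]
objective [([310.0, 156.0, 15.0, 25.0], 0.69)]
cube [([221.0, 222.0, 32.0, 31.0], 0.58), ([351.0, 131.0, 24.0, 24.0], 0.44)]
module [([391.0, 153.0, 30.0, 21.0], 0.93)]
dish [([213.0, 229.0, 46.0, 33.0], 0.95)]
square_tray [([215.0, 228.0, 43.0, 32.0], 0.74), ([379.0, 159.0, 50.0, 24.0], 0.59)]
long_tray [([286.0, 162.0, 49.0, 27.0], 0.96)]
pad [([318.0, 217.0, 55.0, 42.0], 0.64)]
jar []
petri [([353.0, 133.0, 22.0, 21.0], 0.59)]
cup [([253.0, 180.0, 20.0, 23.0], 0.62)]
1.1 [ 245.06987776 -492.35942224  404.69324676] [[0.895, 0.446, 0.0], [0.446, -0.895, -0.0], [0.0, 0.0, -1.0]] 173.4 85.51183148894775
307.3171675680006 [ 318. -455.  375.] [[0.445, -0.895, -0.001], [-0.849, -0.423, 0.317], [-0.284, -0.14, -0.948]]
```

View pictures.

View pics/top0.png

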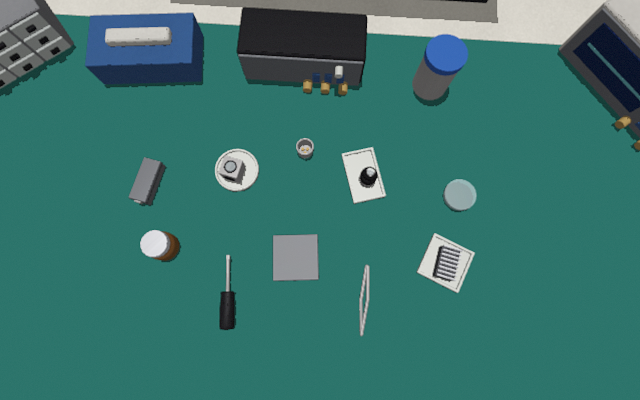

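View pics/side0.png

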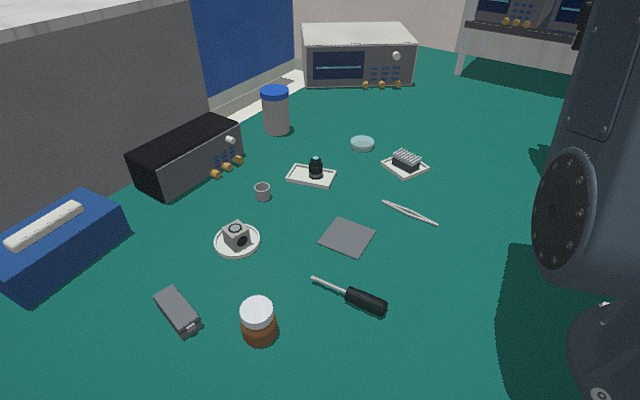

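```bash
cat >> h.py <<'E'
def tri(rays):
    A=np.zeros((3,3));b=np.zeros(3)
    for o,d in rays:
        P=np.eye(3)-np.outer(d,d);A+=P;b+=P@o
    x=np.linalg.solve(A,b); return x,max(np.linalg.norm((np.eye(3)-np.outer(d,d))@(x-o)) for o,d in rays)
def rect(name,mask,z,cal=None):
    """project mask outline to plane z, fit min-area rectangle: centre, size, angle of long side (deg)"""
    c=max(cv2.findContours(mask.astype(np.uint8),0,cv2.CHAIN_APPROX_NONE)[0],key=cv2.contourArea)[:,0]
    cal=cal or K(name)
    p=np.array([onz(name,u,v,z,cal)[:2] for u,v in c],np.float32)
    (cx,cy),(w,h),a=cv2.minAreaRect(p)
    if w<h: w,h,a=h,w,a+90
    return np.round([cx,cy,w,h,(a+90)%180-90],1)
def tr(th,n):
    viewer
    L=finder.trace(th,n); return L[0]['pixels'] if L else None
E
python3 - <<'E'
from h import *
for n in ['top','side']:
    viewer.get_image(n)
    for th,z in [('objective',48),('cube',43),('module',37),('dish',10),('square_tray',10),('long_tray',10),('pad',5),('jar',60),('petri',17),('cup',28)]:
        L=finder.trace(th,n)
        for l in L[:2]: print(n,th,round(l['score'],2),np.round(l['extent']).tolist(),rect(n,l['pixels'],z))
E
```

```text
top objective 0.57 [361.0, 164.0, 15.0, 22.0] [ 641.3 -115.5   36.4   28.3  -23.5]
top objective 0.37 [432.0, 244.0, 31.0, 37.0] [ 497.3 -258.    58.5   41.2  -12.9]
top cube 0.69 [219.0, 154.0, 25.0, 27.0] [642.  132.8  44.8  41.9  77.5]
top module 0.72 [433.0, 242.0, 27.0, 39.0] [ 498.2 -261.4   58.2   41.3  -11.2]
top dish 0.9 [215.0, 148.0, 42.0, 45.0] [650.8 132.2  82.1  81.2   3.9]
top square_tray 0.87 [415.0, 235.0, 57.0, 56.0] [ 501.  -266.9   81.1   80.5   65.7]
top long_tray 0.81 [341.0, 148.0, 46.0, 55.0] [ 657.5 -110.7  102.7   64.5   16.2]
top pad 0.68 [273.0, 234.0, 45.0, 48.0] [492.9   6.9  84.   83.5 -84.6]
top jar 0.94 [139.0, 230.0, 38.0, 28.0] [494.5 236.6  66.6  47.2  72.8]
top jar 0.49 [215.0, 147.0, 45.0, 44.0] [636.2 119.9  77.4  76.4 -86.1]
top petri 0.76 [441.0, 181.0, 36.0, 26.0] [ 629.8 -293.3   63.    56.1  -86.2]
top petri 0.73 [220.0, 155.0, 25.0, 26.0] [649.2 138.5  48.9  46.3  77.3]
top cup 0.43 [342.0, 148.0, 43.0, 54.0] [ 652.3 -109.1  101.5   62.8   16.4]
side objective 0.5 [307.0, 159.0, 18.0, 22.0] [629.8 -90.5  82.2  27.8 -54.7]
side cube 0.57 [220.0, 224.0, 30.0, 27.0] [630.4 150.1  66.4  48.5 -13.2]
side module 0.92 [391.0, 151.0, 32.0, 22.0] [ 490.2 -239.2   78.8   68.1  -13.9]
side square_tray 0.76 [382.0, 158.0, 48.0, 23.0] [ 496.  -260.1   89.3   87.3   66.3]
side long_tray 0.77 [284.0, 160.0, 52.0, 28.0] [ 652.6 -104.1  104.4   74.2   16.4]
side pad 0.75 [316.0, 219.0, 61.0, 40.0] [489.3  10.8  85.6  84.3 -85.1]
side jar 0.67 [237.0, 295.0, 39.0, 55.0] [480.4 261.3  82.3  47.9 -40.9]
side petri 0.57 [352.0, 132.0, 22.0, 22.0] [ 620.4 -280.8   82.2   55.2  -59.6]
```

Request:
jog_arm([
  {"hand": 1, "linear": [0.94, -0.29, 0.15], "roll": 0},
  {"hand": 1, "linear": [0.94, -0.29, 0.15], "roll": 0},
  {"hand": 1, "linear": [0.94, -0.29, 0.15], "roll": 0},
  {"hand": 1, "linear": [0.94, -0.29, 0.15], "roll": 0},
  {"hand": 1, "linear": [0.94, -0.29, 0.15], "roll": 0},
  {"hand": 1, "linear": [0.94, -0.29, 0.15], "roll": 0},
  {"hand": 1, "linear": [0.94, -0.29, 0.15], "roll": 0},
  {"hand": 1, "linear": [0.94, -0.29, 0.15], "roll": 0},
  {"hand": 1, "linear": [0.94, -0.29, 0.15], "roll": 0},
  {"hand": 1, "linear": [0.94, -0.29, 0.15], "roll": 0},
  {"hand": 1, "linear": [0.94, -0.29, 0.15], "roll": 0},
  {"hand": 1, "linear": [0.94, -0.29, 0.15], "roll": 0},
  {"hand": 1, "linear": [0.94, -0.29, 0.15], "roll": 0},
  {"hand": 1, "linear": [0.94, -0.29, 0.15], "roll": 0},
  {"hand": 1, "linear": [0, 0, 0], "roll": 0.62},
  {"hand": 1, "linear": [0, 0, 0], "roll": 0.62},
  {"hand": 1, "linear": [0, 0, 0], "roll": 0},
])

```text
t: 3.9
eef_pos: [644.1, -112.1, 320.4]
ee_rot: [[0.959, 0.284, -0.0], [0.284, -0.959, 0.0], [-0.0, -0.0, -1.0]]
wrist_force: [0.1, -0.2, 0.5]
gripper_width: 85.3
gripper_force: 0.0
```

```bash
cat >> h.py <<'E'
def goto(x,y,z,yaw=None):
    """rows' numbers toward TCP x,y,z; yaw = world angle of tool y (mod 180)"""
    s=r.state(); p=np.array(s['eef_pos']); R=np.array(s['ee_rot'])
    d=R.T@(np.array([x,y,z])-p); y0=np.degrees(np.arctan2(R[1,1],R[0,1]))
    out='t %.2f now %s yaw %.1f  d/40 %s'%(s['t'],p.round(1),y0,(d/40).round(3))
    if yaw is not None: out+=' roll/8 %.2f'%(-((yaw-y0+90)%180-90)/8)
    print(out,'w %.1f F %s'%(s['gripper_width'],np.round(s['wrist_force'],1)))
E
python3 - <<'E'
from h import *
goto(642,-114,320,-73.6)
save('wrist','w1.png'); c=K('wrist')
for th,z in [('objective',53),('long_tray',10)]:
  for l in finder.trace(th,'wrist')[:2]: print(th,l['score'],np.round(l['extent']),rect('wrist',l['pixels'],z,c))
E
```

```text
t 3.90 now [ 644.1 -112.1  320.4] yaw -73.5  d/40 [-0.063  0.03   0.011] roll/8 0.01 w 85.3 F [ 0.1 -0.2  0.5]
objective 0.81 [318. 168.  33.  40.] [ 657.7 -116.7   35.2   28.3   16.7]
objective 0.6 [184.  72.  50.  40.] [702.   -7.2  33.8  29.2  88.9]
long_tray 0.88 [291. 122.  73. 103.] [ 656.8 -112.   101.7   63.1   16.7]
```

View pics/w1.png

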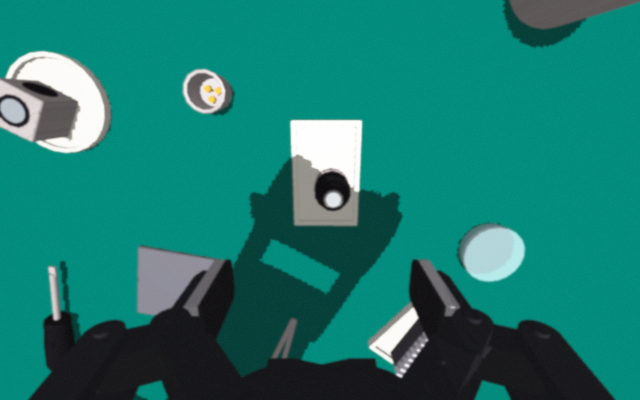

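```bash
python3 - <<'E'
from h import *
w=cv2.imread('pics/w1.png');t=cv2.imread('pics/top0.png')
a=cv2.resize(w[155:235,290:370],None,fx=5,fy=5,interpolation=cv2.INTER_CUBIC)
b=cv2.resize(t[145:205,338:398],(400,400),interpolation=cv2.INTER_CUBIC)
cv2.imwrite('pics/c1.png',np.hstack([a,b]))
c=K('wrist')
print(onz('wrist',333,200,53,c),onz('wrist',332,186,35,c),onz('top',370,172,53),tri([ray('wrist',333,200,c),ray('top',370,172)]))
# tray corners / tall heights: rim centre via wrist & top
print(tri([ray('wrist',327,173,c),ray('top',363.5,175)]))
E
```

```text
[ 649.22853415 -120.01307296   53.        ] [ 655.60822861 -117.7755619    35.        ] [ 649.27573257 -119.47606303   53.        ] (array([ 649.26253735, -119.7332793 ,   53.08660505]), np.float64(0.2660103871343934))
(array([ 658.06743632, -113.27673598,    2.29729579]), np.float64(0.2081419137357894))
```

View pics/c1.png

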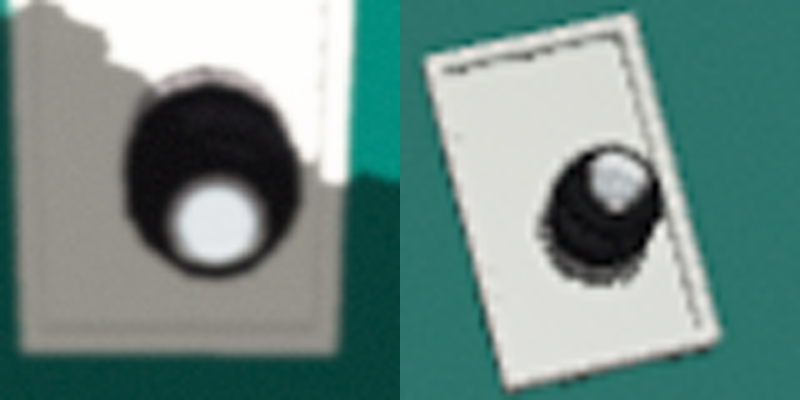

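Request:
jog_arm([
  {"hand": 1, "linear": [0.07, 0.22, 0.9], "roll": 0},
  {"hand": 1, "linear": [0, 0, 0.9], "roll": 0},
  {"hand": 1, "linear": [0, 0, 0.9], "roll": 0},
  {"hand": 1, "linear": [0, 0, 0.49], "roll": 0},
  {"hand": 1, "linear": [0, 0, 0], "roll": 0},
  {"hand": 1, "linear": [0, 0, 0], "roll": 0},
])

```text
t: 4.65
eef_pos: [649.4, -120.3, 193.8]
ee_rot: [[0.958, 0.285, 0.001], [0.285, -0.958, -0.0], [0.001, 0.0, -1.0]]
wrist_force: [0.3, -1.7, -0.1]
gripper_width: 85.8
gripper_force: 0.0
```

```bash
python3 - <<'E'
from h import *
goto(649.3,-119.7,193); print(r.tip_extent)
save('wrist','w2.png')
E
```

```text
t 4.65 now [ 649.4 -120.3  193.8] yaw -73.4  d/40 [ 0.002 -0.016  0.021] w 85.8 F [ 0.3 -1.7 -0.1]
173.4
```

View pics/w2.png

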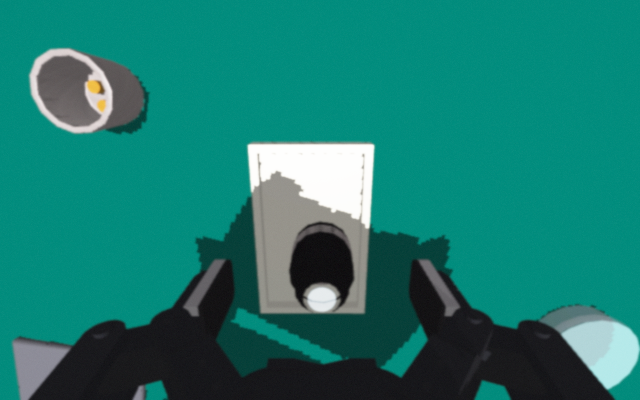

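Request:
jog_arm([
  {"hand": -1, "linear": [0, 0, 0], "roll": 0},
  {"hand": -1, "linear": [0, 0, 0], "roll": 0},
  {"hand": -1, "linear": [0, 0, 0], "roll": 0},
  {"hand": -1, "linear": [0, 0, 0], "roll": 0},
  {"hand": -1, "linear": [0, 0, 0], "roll": 0},
  {"hand": -1, "linear": [0, 0, 0], "roll": 0},
  {"hand": -1, "linear": [0, 0, 0], "roll": 0},
  {"hand": -1, "linear": [0, 0, 0], "roll": 0},
], newtons=30)

```text
t: 5.5
eef_pos: [649.3, -120.1, 193.8]
ee_rot: [[0.959, 0.285, 0.001], [0.285, -0.959, -0.0], [0.0, 0.0, -1.0]]
wrist_force: [-1.5, 0.2, 5.9]
gripper_width: 30.6
gripper_force: 29.7
```

```bash
python3 - <<'E'
from h import *
goto(649.3,-119.7,193); print(r.tip_extent)
save('wrist','w3.png')
E
```

```text
t 5.50 now [ 649.3 -120.1  193.8] yaw -73.5  d/40 [ 0.003 -0.011  0.019] w 30.6 F [-1.5  0.2  5.9]
173.4
```

View pics/w3.png

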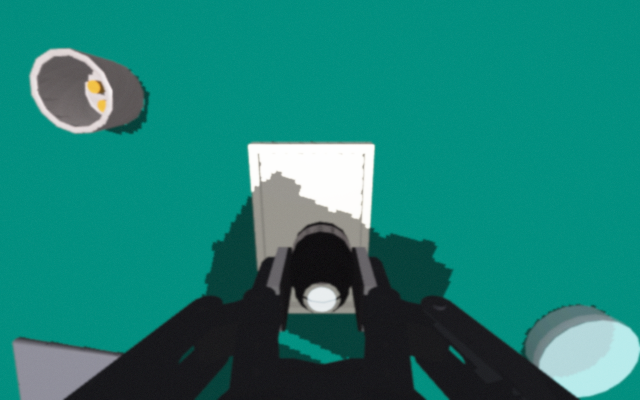

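Request:
jog_arm([
  {"hand": -1, "linear": [0, 0, -0.3], "roll": 0},
  {"hand": -1, "linear": [0, 0, -0.7], "roll": 0},
  {"hand": -1, "linear": [0, 0, -0.75], "roll": 0},
  {"hand": -1, "linear": [-0.24, -0.35, 0], "roll": 0},
  {"hand": -1, "linear": [-0.48, -0.7, 0], "roll": 0},
  {"hand": -1, "linear": [-0.48, -0.7, 0], "roll": 0},
  {"hand": -1, "linear": [-0.48, -0.7, 0], "roll": 0},
  {"hand": -1, "linear": [-0.48, -0.7, 0], "roll": 0},
  {"hand": -1, "linear": [-0.48, -0.7, 0], "roll": 0},
  {"hand": -1, "linear": [-0.24, -0.35, 0], "roll": 0},
  {"hand": -1, "linear": [0, 0, 0], "roll": 0},
  {"hand": -1, "linear": [0, 0, 0.8], "roll": 0},
  {"hand": -1, "linear": [0, 0, 0.6], "roll": 0},
  {"hand": -1, "linear": [0, 0, 0.2], "roll": 0},
  {"hand": -1, "linear": [0, 0, 0.1], "roll": 0},
  {"hand": -1, "linear": [0, 0, 0], "roll": 0},
  {"hand": -1, "linear": [0, 0, 0], "roll": 0},
])

```text
t: 7.25
eef_pos: [491.4, 8.0, 196.0]
ee_rot: [[0.959, 0.285, 0.001], [0.285, -0.959, -0.0], [0.001, 0.001, -1.0]]
wrist_force: [0.2, 0.6, -0.2]
gripper_width: 30.3
gripper_force: 30.2
```

```bash
python3 - <<'E'
from h import *
goto(491,9,193.8)
save('wrist','w4.png')
c=K('wrist')
l=finder.trace('pad','wrist')
if l: print(l[0]['score'],rect('wrist',l[0]['pixels'],5,c))
E
```

```text
t 7.25 now [491.4   8.  196. ] yaw -73.5  d/40 [-0.002 -0.026  0.054] w 30.3 F [ 0.2  0.6 -0.2]
0.67 [494.8   7.4  83.6  79.4 -84.8]
```

View pics/w4.png

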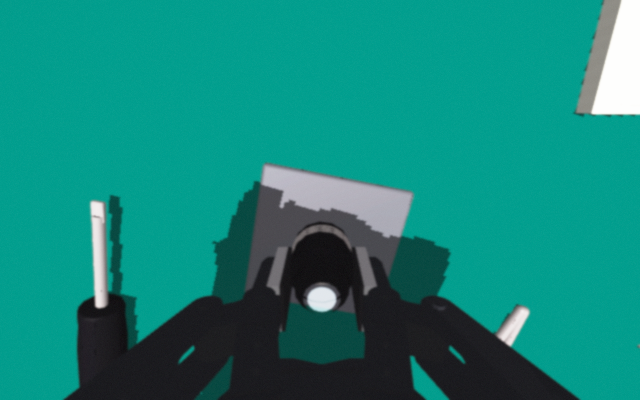

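Request:
jog_arm([
  {"hand": -1, "linear": [0, 0, 0.03], "roll": 0},
  {"hand": -1, "linear": [0, 0, 0.02], "roll": 0},
  {"hand": -1, "linear": [0, 0, 0], "roll": 0},
  {"hand": -1, "linear": [0, 0, 0], "roll": 0},
])

```text
t: 7.75
eef_pos: [491.2, 8.2, 194.6]
ee_rot: [[0.959, 0.285, 0.001], [0.285, -0.959, -0.0], [0.001, 0.001, -1.0]]
wrist_force: [-5.9, -0.0, 19.9]
gripper_width: 30.6
gripper_force: 32.1
```

Request:
jog_arm([
  {"hand": -1, "linear": [0, 0, -0.01], "roll": 0},
  {"hand": 1, "linear": [0, 0, 0], "roll": 0},
  {"hand": 1, "linear": [0, 0, 0], "roll": 0},
  {"hand": 1, "linear": [0, 0, 0], "roll": 0},
  {"hand": 1, "linear": [0, 0, 0], "roll": 0},
  {"hand": 1, "linear": [0, 0, 0], "roll": 0},
  {"hand": 1, "linear": [0, 0, 0], "roll": 0},
  {"hand": 1, "linear": [0, 0, 0], "roll": 0},
  {"hand": 1, "linear": [0, 0, -0.5], "roll": 0},
  {"hand": 1, "linear": [0, 0, -0.9], "roll": 0},
  {"hand": 1, "linear": [0, 0, -0.9], "roll": 0},
  {"hand": 1, "linear": [0, 0, -0.8], "roll": 0},
])

```text
t: 8.95
eef_pos: [490.8, 8.2, 319.1]
ee_rot: [[0.959, 0.285, 0.0], [0.285, -0.959, -0.0], [0.0, 0.0, -1.0]]
wrist_force: [0.2, -0.2, 0.3]
gripper_width: 85.8
gripper_force: 0.0
```

Request:
jog_arm([
  {"hand": 1, "linear": [-0.215, 0.82, 0], "roll": 0},
  {"hand": 1, "linear": [-0.215, 0.82, 0], "roll": 0},
  {"hand": 1, "linear": [-0.215, 0.82, 0], "roll": 0},
  {"hand": 1, "linear": [-0.215, 0.82, 0], "roll": 0},
  {"hand": 1, "linear": [-0.215, 0.82, 0], "roll": 0},
  {"hand": 1, "linear": [-0.215, 0.82, 0], "roll": 0},
  {"hand": 1, "linear": [-0.215, 0.82, 0], "roll": 0},
  {"hand": 1, "linear": [-0.215, 0.82, 0], "roll": 0},
  {"hand": 1, "linear": [0, 0, 0], "roll": 0.9},
  {"hand": 1, "linear": [0, 0, 0], "roll": 0.9},
  {"hand": 1, "linear": [0, 0, 0], "roll": 0.9},
  {"hand": 1, "linear": [0, 0, 0], "roll": 0.9},
  {"hand": 1, "linear": [0, 0, 0], "roll": 0},
  {"hand": 1, "linear": [0, 0, 0], "roll": 0},
])

```text
t: 10.35
eef_pos: [499.6, -262.9, 317.4]
ee_rot: [[0.978, -0.209, -0.0], [-0.209, -0.978, 0.0], [-0.0, -0.0, -1.0]]
wrist_force: [1.0, -0.1, 0.5]
gripper_width: 85.4
gripper_force: 0.0
```

```bash
python3 - <<'E'
from h import *
goto(500,-264,320)
save('wrist','w5.png'); c=K('wrist')
for th,z in [('module',37),('square_tray',10)]:
  for l in finder.trace(th,'wrist')[:1]: print(th,l['score'],np.round(l['extent']),rect('wrist',l['pixels'],z,c))
save('top','t5.png')
for th,z in [('objective',53),('module',37)]:
  for l in finder.spot_in(th,'top')[:2]:e=l['extent'];print(th,l['score'],np.round(e),onz('top',e[0]+e[2]/2,e[1]+e[3]/2,z-20))
E
```

```text
t 10.35 now [ 499.6 -262.9  317.4] yaw -102.1  d/40 [ 0.015  0.024 -0.064] w 85.4 F [ 1.  -0.1  0.5]
module 0.81 [311. 160.  40.  71.] [ 500.5 -268.4   62.1   33.5  -12.8]
square_tray 0.59 [282. 138.  97.  94.] [ 500.3 -269.6   81.6   80.3  -23.4]
objective 0.78 [286. 244.  17.  18.] [497.13860692   5.63460438  33.        ]
module 0.56 [432. 250.  27.  32.] [ 492.40322888 -266.42335631   17.        ]
```

View pics/w5.png

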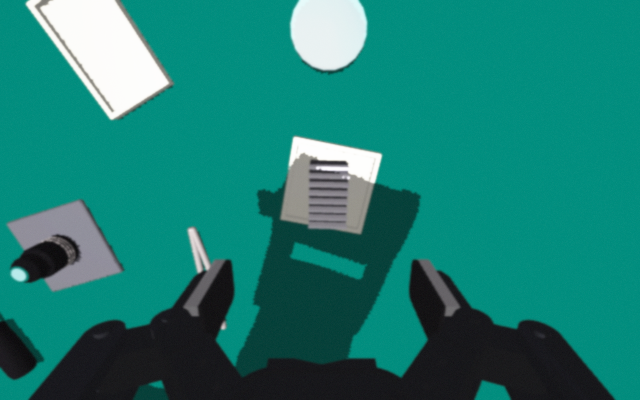

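Request:
jog_arm([
  {"hand": 1, "linear": [-0.03, 0.12, 0.9], "roll": 0.09},
  {"hand": 1, "linear": [0, 0, 0.9], "roll": 0},
  {"hand": 1, "linear": [0, 0, 0.9], "roll": 0},
  {"hand": 1, "linear": [0, 0, 0.46], "roll": 0},
  {"hand": 1, "linear": [0, 0, 0], "roll": 0},
  {"hand": 1, "linear": [0, 0, 0], "roll": 0},
])

```text
t: 11.25
eef_pos: [497.7, -267.5, 191.6]
ee_rot: [[0.975, -0.224, 0.0], [-0.224, -0.975, -0.0], [0.0, 0.0, -1.0]]
wrist_force: [0.2, -0.1, 0.8]
gripper_width: 85.6
gripper_force: 0.0
```

```bash
python3 - <<'E'
from h import *
goto(497.5,-267.2,190)
save('wrist','w6.png'); c=K('wrist')
for th,z in [('module',37),('square_tray',10)]:
  for l in finder.trace(th,'wrist')[:1]: print(th,l['score'],np.round(l['extent']),rect('wrist',l['pixels'],z,c))
E
```

```text
t 11.25 now [ 497.7 -267.5  191.6] yaw -103.0  d/40 [-0.007 -0.007  0.041] w 85.6 F [ 0.2 -0.1  0.8]
module 0.88 [285. 202.  77. 128.] [ 503.3 -269.1   67.2   34.3  -13.8]
square_tray 0.9 [250. 166. 166. 153.] [ 500.7 -269.9   83.7   81.2  -23.7]
```

View pics/w6.png

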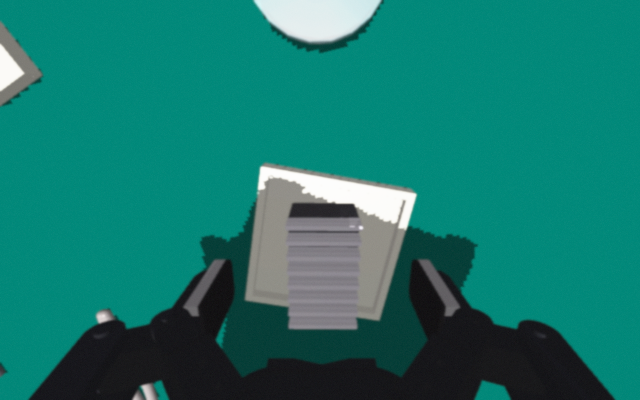

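Request:
jog_arm([
  {"hand": -1, "linear": [0, 0, 0.04], "roll": 0},
  {"hand": -1, "linear": [0, 0, 0], "roll": 0},
  {"hand": -1, "linear": [0, 0, 0], "roll": 0},
  {"hand": -1, "linear": [0, 0, 0], "roll": 0},
  {"hand": -1, "linear": [0, 0, 0], "roll": 0},
  {"hand": -1, "linear": [0, 0, 0], "roll": 0},
  {"hand": -1, "linear": [0, 0, 0], "roll": 0},
  {"hand": -1, "linear": [0, 0, 0], "roll": 0},
], newtons=40)

```text
t: 12.2
eef_pos: [497.6, -267.4, 189.9]
ee_rot: [[0.974, -0.225, 0.001], [-0.225, -0.974, -0.0], [0.001, 0.0, -1.0]]
wrist_force: [-0.6, 1.3, 5.1]
gripper_width: 33.3
gripper_force: 40.7
```

Request:
jog_arm([
  {"hand": -1, "linear": [0, 0, -0.3], "roll": 0},
  {"hand": -1, "linear": [0, 0, -0.7], "roll": 0},
  {"hand": -1, "linear": [0, 0, -0.75], "roll": 0},
  {"hand": -1, "linear": [0.215, -0.335, 0], "roll": 0},
  {"hand": -1, "linear": [0.43, -0.67, 0], "roll": 0},
  {"hand": -1, "linear": [0.43, -0.67, 0], "roll": 0},
  {"hand": -1, "linear": [0.43, -0.67, 0], "roll": 0},
  {"hand": -1, "linear": [0.43, -0.67, 0], "roll": 0},
  {"hand": -1, "linear": [0.43, -0.67, 0], "roll": 0},
  {"hand": -1, "linear": [0.43, -0.67, 0], "roll": 0},
  {"hand": -1, "linear": [0.215, -0.335, 0], "roll": 0},
  {"hand": -1, "linear": [0, 0, 0], "roll": -0.74},
  {"hand": -1, "linear": [0, 0, 0], "roll": -0.74},
  {"hand": -1, "linear": [0, 0, 0], "roll": -0.74},
  {"hand": -1, "linear": [0, 0, 0], "roll": -0.74},
  {"hand": -1, "linear": [0, 0, 0], "roll": -0.74},
  {"hand": -1, "linear": [0, 0, 0], "roll": 0},
])

```text
t: 13.9
eef_pos: [656.7, -111.6, 259.0]
ee_rot: [[0.958, 0.287, -0.001], [0.287, -0.958, 0.0], [-0.001, -0.0, -1.0]]
wrist_force: [0.6, -0.1, -0.9]
gripper_width: 33.1
gripper_force: 40.2
```

```bash
python3 - <<'E'
from h import *
goto(657,-111.8,191,-73.5)
save('wrist','w7.png'); c=K('wrist')
for th,z in [('module',107),('long_tray',10)]:
  for l in finder.trace(th,'wrist')[:1]: print(th,l['score'],np.round(l['extent']),rect('wrist',l['pixels'],z,c))
E
```

```text
t 13.90 now [ 656.7 -111.6  259. ] yaw -73.3  d/40 [0.008 0.007 1.7  ] roll/8 0.02 w 33.1 F [ 0.6 -0.1 -0.9]
module 0.85 [283. 204.  78. 130.] [ 663.  -109.    65.6   33.6   16.5]
long_tray 0.57 [281. 144.  84.  97.] [ 675.8 -106.6   65.2   63.    16.2]
```

View pics/w7.png

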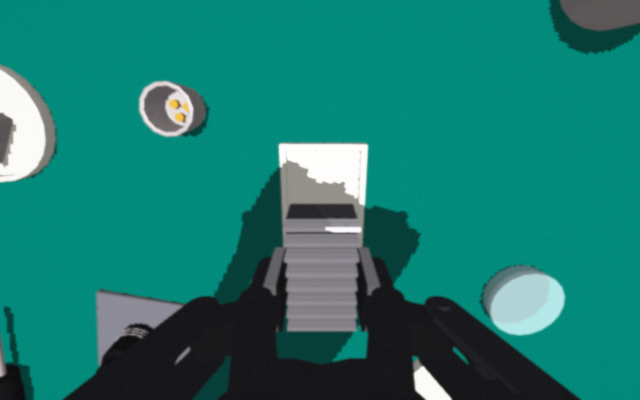

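Request:
jog_arm([
  {"hand": -1, "linear": [0.01, 0.01, 0.8], "roll": 0},
  {"hand": -1, "linear": [0, 0, 0.6], "roll": 0},
  {"hand": -1, "linear": [0, 0, 0.2], "roll": 0},
  {"hand": -1, "linear": [0, 0, 0.05], "roll": 0},
  {"hand": -1, "linear": [0, 0, 0.02], "roll": 0},
  {"hand": -1, "linear": [0, 0, 0], "roll": 0},
  {"hand": -1, "linear": [0, 0, 0], "roll": 0},
])

```text
t: 14.75
eef_pos: [657.7, -111.9, 193.8]
ee_rot: [[0.958, 0.286, 0.002], [0.286, -0.958, -0.0], [0.001, 0.001, -1.0]]
wrist_force: [0.1, 1.1, -2.3]
gripper_width: 33.2
gripper_force: 40.2
```

Request:
jog_arm([
  {"hand": -1, "linear": [0, 0, 0.03], "roll": 0},
  {"hand": -1, "linear": [0, 0, 0.03], "roll": 0},
  {"hand": -1, "linear": [0, 0, 0], "roll": 0},
])

```text
t: 15.05
eef_pos: [657.3, -111.9, 190.2]
ee_rot: [[0.958, 0.286, -0.0], [0.286, -0.958, 0.0], [-0.0, -0.0, -1.0]]
wrist_force: [0.1, 0.1, -2.3]
gripper_width: 33.3
gripper_force: 40.2
```

Request:
jog_arm([
  {"hand": -1, "linear": [0, 0, 0.015], "roll": 0},
  {"hand": -1, "linear": [0, 0, 0], "roll": 0},
  {"hand": -1, "linear": [0, 0, 0], "roll": 0},
])

```text
t: 15.35
eef_pos: [657.4, -111.9, 189.9]
ee_rot: [[0.958, 0.286, 0.0], [0.286, -0.958, -0.0], [0.0, 0.0, -1.0]]
wrist_force: [-3.3, 0.6, 3.3]
gripper_width: 33.3
gripper_force: 40.7
```

Request:
jog_arm([
  {"hand": 1, "linear": [0, 0, 0], "roll": 0},
  {"hand": 1, "linear": [0, 0, 0], "roll": 0},
  {"hand": 1, "linear": [0, 0, 0], "roll": 0},
  {"hand": 1, "linear": [0, 0, 0], "roll": 0},
  {"hand": 1, "linear": [0, 0, 0], "roll": 0},
  {"hand": 1, "linear": [0, 0, 0], "roll": 0},
  {"hand": 1, "linear": [0, 0, 0], "roll": 0},
  {"hand": 1, "linear": [0, 0, -0.5], "roll": 0},
  {"hand": 1, "linear": [0, 0, -0.9], "roll": 0},
  {"hand": 1, "linear": [0, 0, -0.9], "roll": 0},
  {"hand": 1, "linear": [0, 0, -0.9], "roll": 0},
  {"hand": 1, "linear": [0.2, -0.85, 0], "roll": 0},
  {"hand": 1, "linear": [0.2, -0.85, 0], "roll": 0},
  {"hand": 1, "linear": [0.2, -0.85, 0], "roll": 0},
  {"hand": 1, "linear": [0.2, -0.85, 0], "roll": 0},
  {"hand": 1, "linear": [0.2, -0.85, 0], "roll": 0},
  {"hand": 1, "linear": [0.2, -0.85, 0], "roll": 0},
  {"hand": 1, "linear": [0.2, -0.85, 0], "roll": 0},
  {"hand": 1, "linear": [0, 0, 0], "roll": 0},
  {"hand": 1, "linear": [0, 0, 0], "roll": 0},
])

```text
t: 17.35
eef_pos: [642.9, 132.6, 317.6]
ee_rot: [[0.958, 0.287, -0.0], [0.287, -0.958, -0.0], [-0.0, 0.0, -1.0]]
wrist_force: [-0.3, 0.9, -0.2]
gripper_width: 85.3
gripper_force: 0.0
```

```bash
python3 - <<'E'
from h import *
goto(642,133,320)
save('wrist','w8.png'); c=K('wrist')
for th,z in [('cube',43),('dish',10),('module',37),('long_tray',10)]:
  for l in finder.trace(th,'wrist')[:1]: print(th,l['score'],np.round(l['extent']),rect('wrist',l['pixels'],z,c))
E
```

```text
t 17.35 now [642.9 132.6 317.6] yaw -73.3  d/40 [-0.018 -0.017 -0.06 ] w 85.3 F [-0.3  0.9 -0.2]
dish 0.72 [348. 302.  78.  65.] [498.1  10.5  83.8  82.1 -85.4]
module 0.61 [536. 217.  71.  69.] [659.3 -97.   67.7  58.3  16.5]
long_tray 0.85 [515. 197.  92.  88.] [ 657.  -108.9  102.5   69.1   16.3]
```

View pics/w8.png

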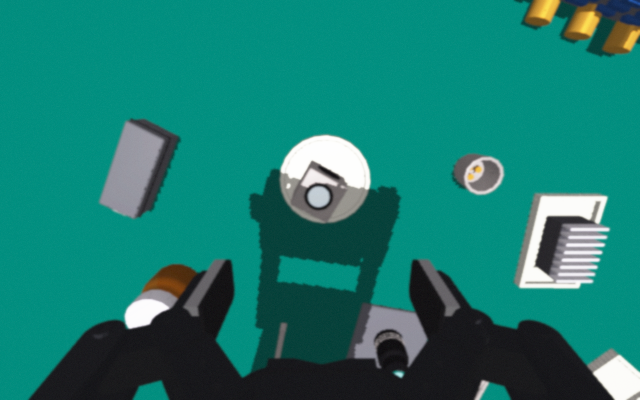

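```bash
python3 - <<'E'
from h import *
w=cv2.imread('pics/w8.png');t=cv2.imread('pics/top0.png')
a=cv2.resize(w[130:230,275:375],None,fx=4,fy=4,interpolation=cv2.INTER_CUBIC)
b=cv2.resize(t[143:198,210:265],(400,400),interpolation=cv2.INTER_CUBIC)
cv2.imwrite('pics/c2.png',np.hstack([a,b]))
c=K('wrist')
print(onz('wrist',318,197,43,c),onz('top',230,167,43),tri([ray('wrist',318,197,c),ray('top',230,167)]))
for l in finder.trace('dish','wrist'): print(l['score'],np.round(l['extent']),rect('wrist',l['pixels'],10,c))
E
```

```text
[645.28155067 135.57466558  43.        ] [644.72509264 135.9606658   43.        ] (array([644.99328992, 135.80116679,  42.54854487]), np.float64(0.3000882854062117))
0.72 [348. 302.  78.  65.] [498.1  10.2  83.8  82.1 -85.5]
0.62 [280. 134.  88.  88.] [652.3 131.8  82.8  81.6 -73.4]
```

View pics/c2.png

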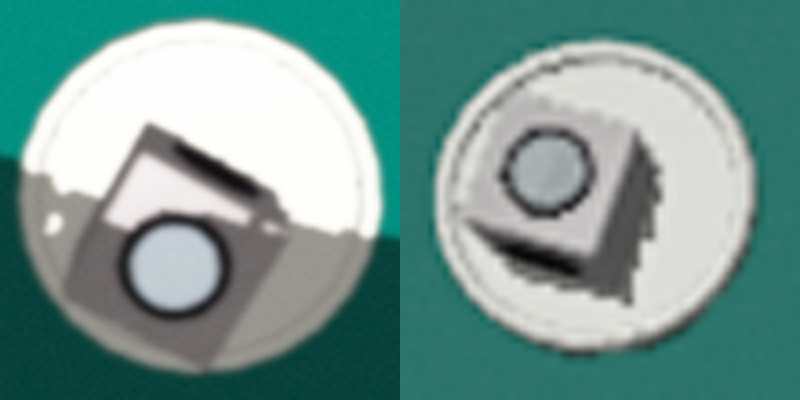

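Request:
jog_arm([
  {"hand": 1, "linear": [0.075, -0.066, 0], "roll": 0},
  {"hand": 1, "linear": [0, 0, 0], "roll": 0.9},
  {"hand": 1, "linear": [0, 0, 0], "roll": 0.9},
  {"hand": 1, "linear": [0, 0, 0], "roll": 0.9},
  {"hand": 1, "linear": [0, 0, 0], "roll": 0.9},
  {"hand": 1, "linear": [0, 0, 0.9], "roll": 0},
  {"hand": 1, "linear": [0, 0, 0.9], "roll": 0},
  {"hand": 1, "linear": [0, 0, 0.9], "roll": 0},
  {"hand": 1, "linear": [0, 0, 0.46], "roll": 0},
  {"hand": 1, "linear": [0, 0, 0], "roll": 0},
  {"hand": 1, "linear": [0, 0, 0], "roll": 0},
])

```text
t: 18.75
eef_pos: [645.7, 135.6, 192.5]
ee_rot: [[0.977, -0.211, 0.001], [-0.211, -0.977, 0.0], [0.001, -0.0, -1.0]]
wrist_force: [-0.1, -1.1, 0.4]
gripper_width: 85.2
gripper_force: 0.0
```

```bash
python3 - <<'E'
from h import *
goto(645,136,191)
save('wrist','w9.png'); c=K('wrist')
for th,z in [('cube',43),('dish',10)]:
  for l in finder.trace(th,'wrist')[:1]: print(th,l['score'],np.round(l['extent']),rect('wrist',l['pixels'],z,c))
# top corners of the cube at z=43, yaw -12, expected pixels; window expected
f,cx,cy,R,t=c
def px(X): q=R@X+t; return (f*q[:2]/q[2]+[cx,cy]).round(1)
print(px(np.array([645,136,43])))
E
```

```text
t 18.75 now [645.7 135.6 192.5] yaw -102.2  d/40 [-0.019 -0.005  0.036] w 85.2 F [-0.1 -1.1  0.4]
cube 0.58 [280. 222.  82. 100.] [653.3 135.3  50.7  36.  -12.7]
dish 0.87 [248. 164. 156. 138.] [656.6 131.4  83.6  76.7  71.4]
[323.4 289.3]
```

View pics/w9.png

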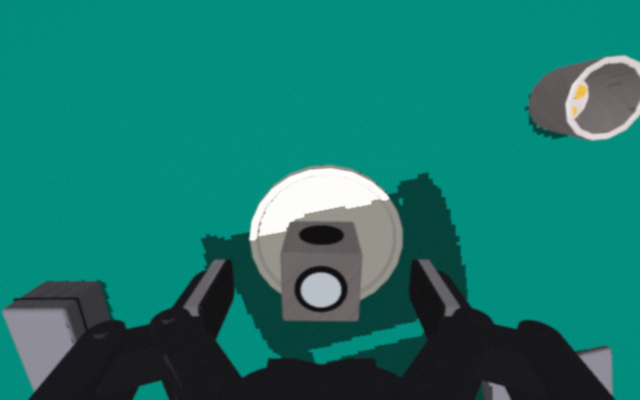

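Request:
jog_arm([
  {"hand": -1, "linear": [-0.02, 0, 0.04], "roll": 0.06},
  {"hand": -1, "linear": [0, 0, 0], "roll": 0},
  {"hand": -1, "linear": [0, 0, 0], "roll": 0},
  {"hand": -1, "linear": [0, 0, 0], "roll": 0},
  {"hand": -1, "linear": [0, 0, 0], "roll": 0},
  {"hand": -1, "linear": [0, 0, 0], "roll": 0},
  {"hand": -1, "linear": [0, 0, 0], "roll": 0},
  {"hand": -1, "linear": [0, 0, 0], "roll": 0},
], newtons=40)

```text
t: 19.7
eef_pos: [644.5, 135.7, 190.1]
ee_rot: [[0.976, -0.219, 0.001], [-0.219, -0.976, 0.0], [0.001, -0.0, -1.0]]
wrist_force: [-1.7, -0.1, 5.8]
gripper_width: 35.4
gripper_force: 41.2
```

Request:
jog_arm([
  {"hand": -1, "linear": [0, 0, -0.3], "roll": 0},
  {"hand": -1, "linear": [0, 0, -0.7], "roll": 0},
  {"hand": -1, "linear": [0, 0, -0.7], "roll": 0},
  {"hand": -1, "linear": [0, 0, -0.5], "roll": 0},
  {"hand": -1, "linear": [-0.055, 0.445, 0], "roll": 0},
  {"hand": -1, "linear": [-0.11, 0.89, 0], "roll": 0},
  {"hand": -1, "linear": [-0.11, 0.89, 0], "roll": 0},
  {"hand": -1, "linear": [-0.11, 0.89, 0], "roll": 0},
  {"hand": -1, "linear": [-0.11, 0.89, 0], "roll": 0},
  {"hand": -1, "linear": [-0.11, 0.89, 0], "roll": 0},
  {"hand": -1, "linear": [-0.11, 0.89, 0], "roll": 0},
  {"hand": -1, "linear": [-0.11, 0.89, 0], "roll": 0},
  {"hand": -1, "linear": [-0.11, 0.89, 0], "roll": 0},
  {"hand": -1, "linear": [-0.11, 0.89, 0], "roll": 0},
  {"hand": -1, "linear": [-0.11, 0.89, 0], "roll": 0},
  {"hand": -1, "linear": [-0.11, 0.89, 0], "roll": 0},
  {"hand": -1, "linear": [-0.055, 0.445, 0], "roll": 0},
  {"hand": -1, "linear": [0, 0, 0], "roll": 0.68},
  {"hand": -1, "linear": [0, 0, 0], "roll": 0.68},
  {"hand": -1, "linear": [0, 0, 0], "roll": 0},
])

```text
t: 21.7
eef_pos: [498.2, -269.9, 277.0]
ee_rot: [[0.916, -0.401, -0.001], [-0.401, -0.916, 0.001], [-0.002, -0.0, -1.0]]
wrist_force: [-0.4, 0.4, -1.5]
gripper_width: 35.5
gripper_force: 40.6
```

```bash
python3 - <<'E'
from h import *
goto(500,-269.3,190.5,-113.6)
viewer.get_image('wrist'); c=K('wrist')
for th,z in [('cube',131),('square_tray',10)]:
  for l in finder.trace(th,'wrist')[:1]: print(th,l['score'],np.round(l['extent']),rect('wrist',l['pixels'],z,c))
E
```

```text
t 21.70 now [ 498.2 -269.9  277. ] yaw -113.7  d/40 [ 0.038 -0.03   2.163] roll/8 -0.01 w 35.5 F [-0.4  0.4 -1.5]
cube 0.59 [279. 220.  82. 103.] [ 507.2 -272.4   49.9   35.4  -23.4]
square_tray 0.8 [271. 149. 102.  97.] [ 500.9 -269.3   82.5   80.4  -23. ]
```

Request:
jog_arm([
  {"hand": -1, "linear": [0.03, -0.02, 0.8], "roll": 0},
  {"hand": -1, "linear": [0, 0, 0.8], "roll": 0},
  {"hand": -1, "linear": [0, 0, 0.4], "roll": 0},
  {"hand": -1, "linear": [0, 0, 0.1], "roll": 0},
  {"hand": -1, "linear": [0, 0, 0.02], "roll": 0},
  {"hand": -1, "linear": [0, 0, 0], "roll": 0},
  {"hand": -1, "linear": [0, 0, 0], "roll": 0},
  {"hand": -1, "linear": [0, 0, 0], "roll": 0},
])

```text
t: 22.65
eef_pos: [500.8, -269.4, 193.8]
ee_rot: [[0.917, -0.399, 0.001], [-0.399, -0.917, -0.001], [0.001, 0.0, -1.0]]
wrist_force: [-0.9, -0.3, -1.1]
gripper_width: 35.6
gripper_force: 40.5
```

Request:
jog_arm([
  {"hand": -1, "linear": [0, 0, 0.04], "roll": 0},
  {"hand": -1, "linear": [0, 0, 0.02], "roll": 0},
  {"hand": -1, "linear": [0, 0, 0], "roll": 0},
  {"hand": -1, "linear": [0, 0, 0], "roll": 0},
])

```text
t: 23.05
eef_pos: [500.6, -269.2, 190.4]
ee_rot: [[0.917, -0.399, -0.0], [-0.399, -0.917, 0.0], [-0.0, -0.0, -1.0]]
wrist_force: [-0.5, 0.9, -0.9]
gripper_width: 35.1
gripper_force: 40.5
```

Request:
jog_arm([
  {"hand": -1, "linear": [0, 0, 0.015], "roll": 0},
  {"hand": -1, "linear": [0, 0, 0], "roll": 0},
  {"hand": -1, "linear": [0, 0, 0], "roll": 0},
])

```text
t: 23.35
eef_pos: [500.6, -269.2, 189.8]
ee_rot: [[0.917, -0.399, -0.0], [-0.399, -0.917, 0.0], [-0.0, -0.0, -1.0]]
wrist_force: [0.3, -0.3, -1.8]
gripper_width: 35.0
gripper_force: 40.5
```

Request:
jog_arm([
  {"hand": -1, "linear": [0, 0, 0.015], "roll": 0},
  {"hand": -1, "linear": [0, 0, 0], "roll": 0},
  {"hand": -1, "linear": [0, 0, 0], "roll": 0},
])

```text
t: 23.65
eef_pos: [500.6, -269.2, 189.3]
ee_rot: [[0.917, -0.399, -0.0], [-0.399, -0.917, 0.0], [-0.0, -0.0, -1.0]]
wrist_force: [0.3, 1.1, -0.3]
gripper_width: 35.7
gripper_force: 40.5
```

Request:
jog_arm([
  {"hand": 1, "linear": [0, 0, 0], "roll": 0},
  {"hand": 1, "linear": [0, 0, 0], "roll": 0},
  {"hand": 1, "linear": [0, 0, 0], "roll": 0},
  {"hand": 1, "linear": [0, 0, 0], "roll": 0},
  {"hand": 1, "linear": [0, 0, 0], "roll": 0},
  {"hand": 1, "linear": [0, 0, 0], "roll": 0},
  {"hand": 1, "linear": [0, 0, 0], "roll": 0},
  {"hand": 1, "linear": [0, 0, -0.5], "roll": 0},
  {"hand": 1, "linear": [0, 0, -0.9], "roll": 0},
  {"hand": 1, "linear": [0, 0, -0.9], "roll": 0},
  {"hand": 1, "linear": [0, 0, -0.9], "roll": 0},
  {"hand": 1, "linear": [-0.37, -0.78, 0], "roll": 0},
  {"hand": 1, "linear": [-0.37, -0.78, 0], "roll": 0},
  {"hand": 1, "linear": [-0.37, -0.78, 0], "roll": 0},
  {"hand": 1, "linear": [-0.37, -0.78, 0], "roll": 0},
  {"hand": 1, "linear": [-0.37, -0.78, 0], "roll": 0},
  {"hand": 1, "linear": [-0.37, -0.78, 0], "roll": 0},
  {"hand": 1, "linear": [-0.37, -0.78, 0], "roll": 0},
  {"hand": 1, "linear": [-0.37, -0.78, 0], "roll": 0},
  {"hand": 1, "linear": [0, 0, 0], "roll": 0},
])

```text
t: 25.65
eef_pos: [491.4, 9.7, 317.4]
ee_rot: [[0.918, -0.397, -0.0], [-0.397, -0.918, 0.001], [-0.0, -0.0, -1.0]]
wrist_force: [0.1, -0.3, 0.0]
gripper_width: 85.6
gripper_force: 0.0
```

```bash
python3 - <<'E'
from h import *
goto(491.2,8.2,194)
save('wrist','w10.png'); c=K('wrist')
f,cx,cy,R,t=c
q=R@np.array([491.2,8.2,53])+t; print('lens expected',f*q[:2]/q[2]+[cx,cy])
for l in finder.trace('objective','wrist')[:1]: print(l['score'],np.round(l['extent']))
im=cv2.imread('pics/w10.png').astype(int); u,v=(f*q[:2]/q[2]+[cx,cy]).astype(int)
p=im[v-25:v+26,u-25:u+26]; m=(p.min(2)>150)
ys,xs=np.nonzero(m); print('lens seen',xs.mean()+u-25,ys.mean()+v-25,m.sum()); print(onz('wrist',xs.mean()+u-25,ys.mean()+v-25,53,c))
E
```

```text
t 25.65 now [491.4   9.7 317.4] yaw -113.4  d/40 [0.012 0.038 3.084] w 85.6 F [ 0.1 -0.3  0. ]
lens expected [322.83739404 204.35891601]
0.79 [305. 174.  39.  40.]
lens seen 322.2899408284024 202.68639053254438 169
[492.68592281   8.0403583   53.        ]
```

Request:
jog_arm([
  {"hand": 1, "linear": [0.045, 0.03, 0.9], "roll": 0},
  {"hand": 1, "linear": [0, 0, 0.9], "roll": 0},
  {"hand": 1, "linear": [0, 0, 0.9], "roll": 0},
  {"hand": 1, "linear": [0, 0, 0.38], "roll": 0},
  {"hand": 1, "linear": [0, 0, 0], "roll": 0},
  {"hand": 1, "linear": [0, 0, 0], "roll": 0},
  {"hand": -1, "linear": [0, 0, 0], "roll": 0},
  {"hand": -1, "linear": [0, 0, 0], "roll": 0},
  {"hand": -1, "linear": [0, 0, 0], "roll": 0},
  {"hand": -1, "linear": [0, 0, 0], "roll": 0},
  {"hand": -1, "linear": [0, 0, 0], "roll": 0},
  {"hand": -1, "linear": [0, 0, 0], "roll": 0},
  {"hand": -1, "linear": [0, 0, 0], "roll": 0},
  {"hand": -1, "linear": [0, 0, 0], "roll": 0},
], newtons=30)

```text
t: 27.15
eef_pos: [493.2, 5.1, 194.9]
ee_rot: [[0.917, -0.399, 0.001], [-0.399, -0.917, -0.0], [0.001, -0.0, -1.0]]
wrist_force: [-1.8, -0.7, 9.3]
gripper_width: 30.4
gripper_force: 29.0
```

Request:
jog_arm([
  {"hand": -1, "linear": [0, 0, -0.3], "roll": 0},
  {"hand": -1, "linear": [0, 0, -0.7], "roll": 0},
  {"hand": -1, "linear": [0, 0, -0.75], "roll": 0},
  {"hand": -1, "linear": [0.2, -0.37, 0], "roll": 0},
  {"hand": -1, "linear": [0.395, -0.74, 0], "roll": 0},
  {"hand": -1, "linear": [0.395, -0.74, 0], "roll": 0},
  {"hand": -1, "linear": [0.395, -0.74, 0], "roll": 0},
  {"hand": -1, "linear": [0.395, -0.74, 0], "roll": 0},
  {"hand": -1, "linear": [0.395, -0.74, 0], "roll": 0},
  {"hand": -1, "linear": [0.2, -0.37, 0], "roll": 0},
  {"hand": -1, "linear": [0, 0, 0], "roll": 0},
  {"hand": -1, "linear": [0, 0, 0], "roll": 0},
])

```text
t: 28.35
eef_pos: [650.5, 129.8, 264.2]
ee_rot: [[0.917, -0.399, -0.001], [-0.399, -0.917, -0.0], [-0.001, 0.001, -1.0]]
wrist_force: [-0.5, -1.4, -0.1]
gripper_width: 30.6
gripper_force: 30.2
```

```bash
python3 - <<'E'
from h import *
goto(651.2,130.5,195)
im=save('wrist','w11.png').astype(int); c=K('wrist')
s=r.state()['eef_pos']; z=s[2]-195+53
f,cx,cy,R,t=c
q=R@np.array([s[0],s[1],z])+t; u,v=(f*q[:2]/q[2]+[cx,cy]).astype(int)
p=im[v-25:v+26,u-25:u+26]; ys,xs=np.nonzero(p.min(2)>150); print('lens',len(xs),onz('wrist',xs.mean()+u-25,ys.mean()+v-25,z,c),'tcp',s)
for l in finder.trace('dish','wrist')[:2]: print(l['score'],np.round(l['extent']),rect('wrist',l['pixels'],10,c))
E
```

```text
t 28.35 now [650.5 129.8 264.2] yaw -113.5  d/40 [ 0.011 -0.024  1.729] w 30.6 F [-0.5 -1.4 -0.1]
lens 486 [647.31094317 131.75325437 122.22014467] tcp [650.3332175  129.48753181 264.22014467]
0.8 [269. 154. 104.  94.] [655.7 130.   82.2  74.7  66.4]
```

Request:
jog_arm([
  {"hand": -1, "linear": [0.06, -0.05, 0.8], "roll": 0},
  {"hand": -1, "linear": [0, 0, 0.6], "roll": 0},
  {"hand": -1, "linear": [0, 0, 0.2], "roll": 0},
  {"hand": -1, "linear": [0, 0, 0.05], "roll": 0},
  {"hand": -1, "linear": [0, 0, 0.03], "roll": 0},
  {"hand": -1, "linear": [0, 0, 0], "roll": 0},
  {"hand": -1, "linear": [0, 0, 0], "roll": 0},
  {"hand": -1, "linear": [0, 0, 0], "roll": 0},
])

```text
t: 29.25
eef_pos: [654.1, 130.8, 197.6]
ee_rot: [[0.917, -0.399, 0.001], [-0.399, -0.917, 0.0], [0.001, -0.001, -1.0]]
wrist_force: [-0.7, -0.1, -2.1]
gripper_width: 30.5
gripper_force: 30.2
```

Request:
jog_arm([
  {"hand": -1, "linear": [0, 0, 0.03], "roll": 0},
  {"hand": -1, "linear": [0, 0, 0.01], "roll": 0},
  {"hand": -1, "linear": [0, 0, 0], "roll": 0},
  {"hand": -1, "linear": [0, 0, 0], "roll": 0},
])

```text
t: 29.65
eef_pos: [654.0, 130.8, 195.3]
ee_rot: [[0.917, -0.399, -0.0], [-0.399, -0.917, 0.0], [-0.0, -0.0, -1.0]]
wrist_force: [-0.3, 0.2, -1.3]
gripper_width: 30.5
gripper_force: 30.2
```

Request:
jog_arm([
  {"hand": -1, "linear": [0, 0, 0.015], "roll": 0},
  {"hand": -1, "linear": [0, 0, 0], "roll": 0},
  {"hand": -1, "linear": [0, 0, 0], "roll": 0},
])

```text
t: 29.95
eef_pos: [654.0, 130.8, 195.0]
ee_rot: [[0.917, -0.399, 0.0], [-0.399, -0.917, 0.0], [0.0, -0.0, -1.0]]
wrist_force: [-1.1, 0.1, 2.8]
gripper_width: 30.8
gripper_force: 30.6
```

Request:
jog_arm([
  {"hand": 1, "linear": [0, 0, 0], "roll": 0},
  {"hand": 1, "linear": [0, 0, 0], "roll": 0},
  {"hand": 1, "linear": [0, 0, 0], "roll": 0},
  {"hand": 1, "linear": [0, 0, 0], "roll": 0},
  {"hand": 1, "linear": [0, 0, 0], "roll": 0},
  {"hand": 1, "linear": [0, 0, 0], "roll": 0},
  {"hand": 1, "linear": [0, 0, 0], "roll": 0},
  {"hand": 1, "linear": [0, 0, -0.5], "roll": 0},
  {"hand": 1, "linear": [0, 0, -0.9], "roll": 0},
  {"hand": 1, "linear": [0, 0, -0.9], "roll": 0},
  {"hand": 1, "linear": [0, 0, -0.9], "roll": 0},
  {"hand": 1, "linear": [-0.24, 0.8, -0.3], "roll": 0},
  {"hand": 1, "linear": [-0.24, 0.8, -0.3], "roll": 0},
  {"hand": 1, "linear": [-0.24, 0.8, -0.3], "roll": 0},
  {"hand": 1, "linear": [-0.24, 0.8, -0.3], "roll": 0},
  {"hand": 1, "linear": [-0.24, 0.8, -0.3], "roll": 0},
  {"hand": 1, "linear": [0, 0, 0], "roll": 0},
])

```text
t: 31.65
eef_pos: [544.6, 1.2, 384.4]
ee_rot: [[0.916, -0.401, 0.002], [-0.401, -0.916, -0.001], [0.002, -0.0, -1.0]]
wrist_force: [1.3, 0.9, 0.4]
gripper_width: 85.6
gripper_force: 0.0
```

```bash
python3 - <<'E'
from h import *
a=save('top','t12.png'); b=save('wrist','w12.png'); s=save('side','s12.png')
x=cv2.resize(a[130:300,130:490],(800,378)); y=cv2.resize(s[120:280,190:440],(346,222)); w=cv2.resize(b[:,:],(355,222))
cv2.imwrite('pics/f.png',np.vstack([x,np.hstack([y,w,np.zeros((222,99,3),np.uint8)])])[:,:,::-1])
for n in ['top','wrist','side']:
  c=K(n)
  for th,z in [('objective',53),('cube',43),('module',37),('dish',10),('square_tray',10),('long_tray',10)]:
    for l in finder.trace(th,n)[:1]: print(n,th,round(l['score'],2),np.round(l['extent']),rect(n,l['pixels'],z,c))
E
```

```text
top cube 0.58 [434. 245.  31.  26.] [ 501.8 -262.    44.8   41.6   66.5]
top module 0.6 [364. 160.  11.  29.] [ 649.1 -124.1   48.5   16.1   -3.3]
top dish 0.67 [224. 186.  22.   8.] [613.6 133.8  38.6   8.8  85.5]
top square_tray 0.89 [417. 234.  58.  58.] [ 500.4 -267.8   83.1   83.    66.3]
top long_tray 0.81 [368. 151.  19.  48.] [ 658.6 -134.4   98.    34.2    2.2]
wrist objective 0.95 [148. 116.  44.  36.] [648.4 119.3  42.   29.4  80. ]
wrist cube 0.58 [547.  92.  69.  39.] [ 508.9 -253.9   60.8   35.3   66.5]
wrist module 0.75 [352.   0.  65.  64.] [ 657.  -105.7   55.9   41.2   17.1]
wrist dish 0.56 [138.  91.  80.  82.] [650.6 132.3  87.   82.6  66.5]
wrist square_tray 0.56 [526.  72.  94.  81.] [ 502.1 -263.7   87.    79.8   67.5]
wrist long_tray 0.8 [328.   2. 107.  86.] [ 656.9 -108.5  100.3   64.2   16.3]
side objective 0.61 [228. 222.  19.  25.] [627.4 151.7  63.9  30.1 -45.2]
side cube 0.69 [392. 148.  23.  23.] [ 490.1 -236.4   96.9   46.7  -69.6]
side module 0.65 [297. 161.  26.  19.] [643.8 -88.8  68.7  61.9 -69.2]
side dish 0.67 [213. 225.  48.  36.] [643.8 139.6  83.6  82.3 -43.8]
side long_tray 0.66 [283. 165.  51.  25.] [ 652.1 -101.7  102.3   71.7   19.3]
```

View pics/f.png

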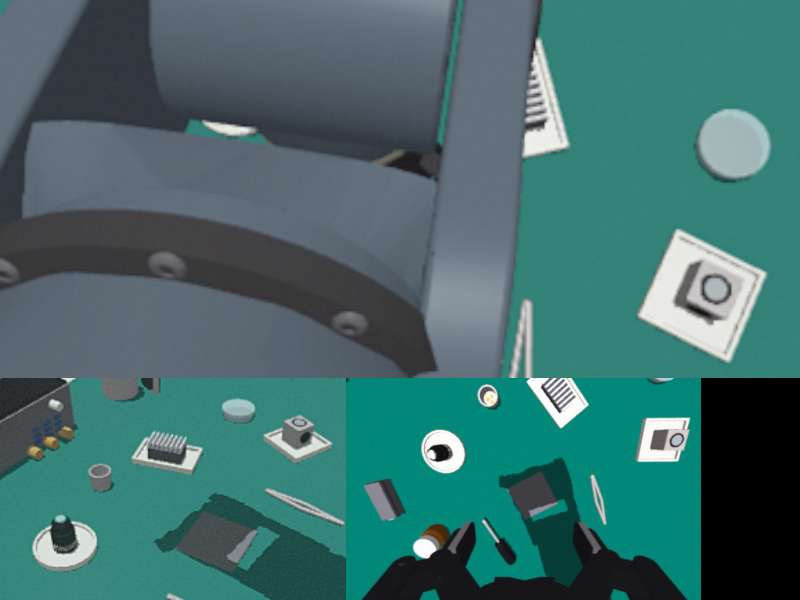

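```bash
python3 -c "
from h import *
print(r.close_job())"
```

```text
the job is handed in; nothing more can be done
None
```

The job is handed in. In the last pictures the objective stands in the round dish, the cube in the square tray and the module lies lengthwise in the oblong tray, each upright and near its centre; the objective was parked on the pad on the way, and the glass dish, cup and jar look undisturbed (no verdict came back from the judging).

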